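# Rinse the square tumbler

## Robot

A 7-joint arm with a two-finger parallel gripper is mounted at the origin on a cart in front of the work surface, level with it; the furniture and walls round the work are solid. World frame = base frame: x ahead of the robot, y to its left, z up, the work surface at z = 0. Lengths are in m, angles in rad, forces in N, time in s.
With the tool pointing down it reaches from about 0.4 to 0.85 m from the base axis. Payload 4.4 kg.
Tool frame: the origin (TCP) lies on the front face of the gripper's body, between the roots of the fingers; the fingertips stand 97 mm ahead of it and the grasp point (between the pads) lies 78 mm ahead of it; z points along the fingers, y is the line along which they close (so a half turn about z gives the same grasp; the last joint's range is limited). The gripper opens to 94 mm and grips with 3 to 60 N. Pads are 16 mm wide; open, the fingers measure 119 mm over their backs; the gripper's body (75 mm by 177 mm) begins 78 mm behind the grasp point.
Start: joints at [1.149, 0.628, 0.038, 1.517, -0.027, 0.996, -0.02], TCP at [0.226, -0.609, 0.303] pointing down, gripper open.
Joint ranges: [-3.06, 3.06], [-0.37, 2.12], [-1.25, 1.32], [0.18, 2.47], [-1.1, 4.24], [0.23, 1.98], [-2.94, 2.94]. Speed limits (rad/s): [2.57, 2.57, 3.14, 3.14, 3.14, 3.14, 3.14].

## Interface

Orientations are given as [roll, pitch, yaw] about the fixed x, y, z axes, in that order (R = Rz(yaw) Ry(pitch) Rx(roll)).
In Python, from rig import read_state, capture, close_job gives the robot as it stands. The module is installed in compiled form; this text tells all that it offers.
- The arm moves only by the tool step_arm, never from a script. Its argument "increments" is text: rows parted by semicolons, each of 5 numbers parted by spaces: the shift along the tool's x, y, z in m, then the turn about the tool's z in rad, then the gripper command: -1 is fully open, 1 is shut, values between are in proportion. In form: x y z turn hand; .... A call has 1 to 5 rows; each row is the pose to reach, as a shift and turn from the pose commanded when the call began, along the tool's axes at that moment; what a row does not reach only later rows make up. A row lasts 1/12 s, in which the tool goes at most 41.7 mm and 7.16 degrees, less where a joint would pass 70% of its speed; a pose out of reach is approached as far as the arm can. A call with a gripper value outside its range is refused whole. The fingers move at their own pace and stop on an object; "newtons" is the grip in N (left out, the last holds). Time passes only in rows, so rows that repeat a pose let the fingers close. It gives the time, the measured TCP pose, the force, the opening and the grip force at its end, in the units of the state.
- read_state(): the state, without advancing time (a new reading comes with each control period).
- capture(name): name is "side" or "top" or "wrist"; returns a dict with "frame" (400x640x3 uint8, red, green, blue), "depth" (400x640 float32, m along the optical axis (not along the pixel's ray), 0 where there is no reading), "intrinsics" (3x3 intrinsics, pixels), "camera_from_world" (4x4, takes a point from world to camera coordinates); the wrist camera has in their place "T_tool_cam" (4x4, takes a point from camera to tool coordinates, whose origin is the TCP and whose axes are the flange's). Camera axes: x right, y down, z forward; pixel columns grow to the right and rows downward; lengths in m; the calibration is good to about 2 mm. A picture is of the moment at which its call begins: read the wrist's pose just before it.
- close_job(): hands the job in; it is judged then, once.
The state is a dict: "clock": time; "joints": joint angles; "qvel": joint speeds; "tau": joint torques, N m; "tcp_pos": TCP position; "orientation": TCP orientation; "contact_force": force on the tool from outside, world axes, zero at the start; "torque": the same for the moment, N m; "width": opening from 0.0 (shut) to 1.0 (fully open); "grasp_force": force on a finger pad.
Only numpy, scipy, OpenCV 4.12 (cv2) and the standard library are available. Lean on these libraries where they do the work, as an engineer would, in place of code of your own. Each camera call takes 0.05 s, during which the arm holds its last target. There are 200 camera calls.

## Task

Take the square white tumbler that stands mouth-up on the worktop, turn it over and set it mouth-down in the middle of the glass rinser's star without pushing the star down yet. Then press the tumbler down until the star has sunk half of its 24 mm travel (12 mm, a few millimetres either way), never to its stop, and finish while still holding it pressed there: do not let go. Leave the other things where they are.

Things in the scene. Friction and masses are not known exactly. Their poses are not given: they have to be found in the camera images.
- cup: Square tumbler, white ceramic, no handle: 56 x 56 mm outside all the way up, rounded corners, 95 high, open at one end (wall 4, floor 6), about 0.18 kg. Stands mouth-up on the worktop at first. Origin: centre of its floor's outside; z runs from floor to mouth, x and y square to its flat sides. Lies steadily on any flat side (axis then 28 mm up).
- rinser: The glass rinser, fixed to the worktop, low: a round steel drip tray 150 mm across and 30 mm high with a black sprung star in the middle and a short water stub at its far side. It is on one side (left or right), the square tumbler on the other; the worktop between them, straight ahead of the robot, is clear at 0.42 to 0.60 m. Origin: centre of the tray's underside.
- star_top (a point): Centre of the star's flat upper face, 62 mm above the worktop when up; moves with the star. The star has eight flat arms of 44 mm radius; a nozzle in its centre, 22 mm across, rises 9.5 mm above the arms and goes inside an upturned tumbler.
- star (a joint): How far the star is pressed down, m: 0 up, 0.024 at its stop. A spring pushes it up: about 4 N to start it moving, growing 0.4 N per mm. It carries the tumbler's weight without sinking; the tumbler on it needs about 6.5 N more push at 0.012 (half way) and about 11 N at the stop.
- salt_shaker: Bystander: small salt shaker, 44 mm across, 90 high. Origin: centre of its underside.
- round_glass: Bystander: round clear drinking glass, 80 across, 91 high. Origin: centre of its underside.
- mug_tea: Bystander: large plain mug with a handle, 81 across the body, 101 high, origin the middle of its outline, handle included, at its underside.
- mug_clean: Bystander: white round mug with a handle, 92 across the body, 95 high, origin the middle of its outline, handle included, at its underside.
- teaspoon: Bystander: teaspoon lying flat, 132 long, 9 high. Origin: centre of its underside.
- tin_fish: Bystander: low round tin, 86 across, 40 high. Origin: centre of its underside.
There are look-alikes about, which are no part of the job. Leave any black look-alike of the cup alone.

How it is judged:
On the way, in this order (a step that is already met when the one before it is completed fails the run):
1. the tumbler stands mouth-down in the middle of the star, which is still up (pressed less than 6 mm) (angle between cup's own z axis and vertical above 3 rad and horizontal distance between cup and star_top below 0.015 m and z of cup in the frame of star_top between 0.088 and 0.101 m and contact force between cup and rinser above 0.3 N and value of joint star below 0.006 m), for 0.1 s.
2. the tumbler on the star is pressed down to half travel (8 to 16 mm) (angle between cup's own z axis and vertical above 3 rad and horizontal distance between cup and star_top below 0.015 m and z of cup in the frame of star_top between 0.088 and 0.101 m and contact force between cup and rinser above 0.3 N and value of joint star between 0.008 and 0.016 m), for 0.3 s.
At the end, for the whole second after the job is handed in: The robot is still pressing on the tumbler (over 1.5 N, and not on the rinser itself), which stands mouth-down (within 8 degrees) on the star, centred within 15 mm, and the star stays still at 8 to 16 mm of its travel; every bystander is within 30 mm of where it was (all of step 2 and contact force between any of the fingers, the arm and cup above 1.5 N and contact force between each of the arm, the fingers and rinser below 0.5 N and linear speed of cup below 0.01 m/s and distance of each of salt_shaker, round_glass, mug_tea, mug_clean, teaspoon, tin_fish from where it was at the start of the episode below 0.03 m); the arm keeps its last pose, push and grip.
It fails at once if the star is pushed to its stop (more than 21 mm) (value of joint star above 0.021 m).
It fails at once if a bystander is moved by more than 30 mm (distance of any of salt_shaker, round_glass, mug_tea, mug_clean, teaspoon, tin_fish from where it was at the start of the episode above 0.03 m).
It also fails if it takes over 67 s, if anything falls off the work surface, if the arm or the gripper's body presses on something with over 40 N, if the wrist force passes 120 N, or if a joint passes its speed limit or range.

## Working session

There is one attempt and no reset: what is moved stays moved. The work goes in short steps, Python scripts to look and compute and a tool call to move; the robot and the scene stay as the last step left them, time stands still between calls to the robot, and variables do not carry over. Pictures are saved under pics/ and viewed, at most 10 in all, crops included, and the job is handed in when it is done.

Besides the shell and the picture viewer there is one more tool, called after ">>>" as a command line: name --argument value ..., lists and objects as JSON in quotes. step_arm: Moves the arm, as the interface text tells. Its arguments: {"type":"object","properties":{"increments":{"type":"string"},"newtons":{"type":"number"}},"required":["increments"]}

```bash
mkdir -p pics; python3 - <<'E'
from rig import *
import cv2,pickle
s=read_state(); print({k:s[k] for k in('clock','tcp_pos','orientation','contact_force','width')})
for n in('top','side'):
    c=capture(n); pickle.dump(c,open(n+'0.pkl','wb')); cv2.imwrite(f'pics/{n}0.png',c['frame'][...,::-1]); print(c['camera_from_world'].round(2).tolist())
E
```

```text
{'clock': 0.0, 'tcp_pos': array([ 0.22629761, -0.60881007,  0.30177412]), 'orientation': array([-3.13970058e+00,  3.09293428e-06,  3.55838805e-01]), 'contact_force': array([-0.03913667, -0.16575614,  0.43697092]), 'width': 0.9980196689373457}
[[0.1, -1.0, 0.01, -0.06], [-0.84, -0.09, -0.54, 0.45], [0.54, 0.04, -0.84, 1.39], [0.0, 0.0, 0.0, 1.0]]
[[0.94, -0.34, -0.02, -0.49], [-0.25, -0.64, -0.72, 0.18], [0.24, 0.68, -0.69, 1.37], [0.0, 0.0, 0.0, 1.0]]
```

View pics/top0.png

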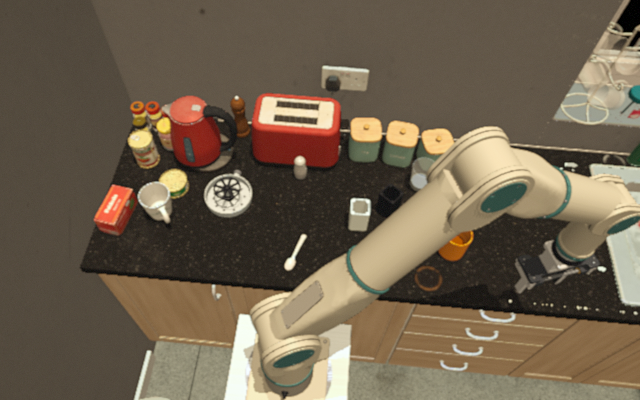

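View pics/side0.png

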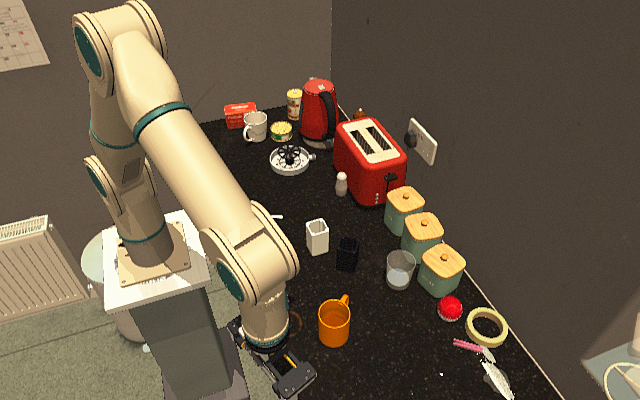

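The top view shows the white tumbler at about (360,213), its black look-alike right next to it at (388,203), the rinser at (228,195), salt shaker at (300,167) and teaspoon at (295,252). The side view shows the tumbler at (317,236), the black one at (347,254) and the rinser at (291,158).

```bash
cat > h.py <<'E'
import numpy as np,cv2
def cloud(c,T=None):
    "world points HxWx3"
    d=c['depth'];K=c['intrinsics'];v,u=np.mgrid[:400,:640]
    P=np.stack([(u-K[0,2])/K[0,0]*d,(v-K[1,2])/K[1,1]*d,d,np.ones_like(d)],-1)
    T=np.linalg.inv(c['camera_from_world']) if T is None else T
    P=(P@T.T)[...,:3]; P[d<=0]=np.nan; return P
def box(m,u0,v0,u1,v1):
    r=np.zeros(m.shape,bool); r[v0:v1,u0:u1]=1; return m&r
def rect(p): return cv2.minAreaRect((p[:,:2]*1000).astype(np.float32))
E
python3 - <<'E'
import pickle; from h import *
for n,cb,bb,rb in(('top',(335,185,378,240),(374,180,402,222),(200,165,256,220)),('side',(300,212,332,260),(332,232,362,275),(265,140,320,180))):
    c=pickle.load(open(n+'0.pkl','rb'));P=cloud(c);f=c['frame'].astype(int);z=P[...,2]
    white=f.min(2)>110
    for nm,b,m in(('cup',cb,white&(z>.088)&(z<.105)),('cupall',cb,white&(z>.01)),('black',bb,(z>.03)&(z<.2)),('blacktop',bb,(z>.088)&(z<.105)),('star',rb,(z>.052)&(z<.068)),('nozzle',rb,(z>.068)&(z<.08)),('tray',rb,(z>.024)&(z<.036))):
        p=P[box(m,*b)]; print(n,nm,len(p),p.mean(0).round(4) if len(p) else '', rect(p) if len(p)>3 else '', p[:,:2].min(0).round(3),p[:,:2].max(0).round(3),np.percentile(p[:,2],95).round(3))
E
```

```text
top cup 139 [ 0.4822 -0.1615  0.0944] ((483.6957702636719, -161.1934051513672), (60.395076751708984, 56.76426315307617), 2.1345231533050537) [ 0.453 -0.189] [ 0.515 -0.133] 0.1
top cupall 613 [ 0.4324 -0.1609  0.1315] ((293.19561767578125, -146.0198974609375), (64.29393005371094, 446.9773254394531), 84.90132904052734) [ 0.068 -0.198] [ 0.515 -0.133] 0.644
top black 527 [ 0.5402 -0.2527  0.0697] ((542.8023071289062, -253.1036376953125), (60.73228454589844, 62.334327697753906), 51.112667083740234) [ 0.502 -0.291] [ 0.581 -0.217] 0.098
top blacktop 139 [ 0.5418 -0.2527  0.095 ] ((543.4722290039062, -253.17660522460938), (60.0341796875, 61.44950866699219), 50.30058288574219) [ 0.505 -0.286] [ 0.581 -0.217] 0.1
top star 325 [0.5304 0.2584 0.0621] ((531.8567504882812, 257.4681396484375), (85.90079498291016, 85.57315063476562), 8.81083869934082) [0.489 0.215] [0.575 0.301] 0.067
top nozzle 29 [0.5307 0.2567 0.0704] ((528.5892944335938, 251.4893341064453), (71.79325866699219, 54.167179107666016), 6.387767314910889) [0.49  0.222] [0.565 0.277] 0.074
top tray 284 [0.5436 0.2648 0.0293] ((556.6
[... 666 characters left out ...]
0.094
side blacktop 137 [ 0.5423 -0.2572  0.0927] ((542.9021606445312, -256.85809326171875), (58.75796890258789, 56.78731918334961), 50.76842498779297) [ 0.507 -0.291] [ 0.579 -0.222] 0.096
side star 218 [0.5316 0.2536 0.0595] ((532.107666015625, 255.21923828125), (86.32215881347656, 85.15198516845703), 57.22053146362305) [0.488 0.209] [0.575 0.304] 0.064
side nozzle 8 [0.5288 0.2512 0.0701] ((531.055419921875, 249.25784301757812), (11.421331405639648, 14.811161041259766), 72.35470581054688) [0.522 0.246] [0.539 0.257] 0.072
side tray 165 [0.5449 0.2464 0.0272] ((567.0966796875, 254.74896240234375), (221.13937377929688, 149.35592651367188), 1.92324697971344) [0.457 0.18 ] [0.676 0.332] 0.031
```

>>> step_arm --increments "0.031 -0.025 0 0.12 -1; 0.062 -0.051 0 0.24 -1; 0.093 -0.077 0 0.356 -1; 0.124 -0.102 0 0.356 -1; 0.154 -0.128 0 0.356 -1" --newtons 30

```text
clock: 0.52
tcp_pos: [0.3269, -0.4337, 0.3023]
orientation: [-3.141, 0.0, -0.001]
contact_force: [1.8, 0.3, -0.3]
width: 0.999
grasp_force: 0.0
```

>>> step_arm --increments "0.02 -0.035 0 0 -1; 0.04 -0.07 0 0 -1; 0.06 -0.105 0 0 -1; 0.08 -0.14 0 0 -1; 0.1 -0.175 0 0 -1"

```text
clock: 0.93
tcp_pos: [0.4267, -0.2588, 0.3026]
orientation: [-3.141, 0.0, -0.0]
contact_force: [0.9, -0.6, -0.1]
width: 1.0
grasp_force: 0.0
```

>>> step_arm --increments "0.02 -0.033 0 0 -1; 0.039 -0.066 0 0 -1; 0.057 -0.097 0.02 0 -1; 0.057 -0.097 0.05 0 -1; 0.057 -0.097 0.05 0 -1"

```text
clock: 1.35
tcp_pos: [0.4818, -0.1602, 0.2487]
orientation: [-3.138, 0.008, 0.005]
contact_force: [-0.5, -0.2, -0.0]
width: 0.999
grasp_force: 0.0
```

```bash
python3 - <<'E'
from rig import *
import cv2,pickle
from scipy.spatial.transform import Rotation as R
from h import *
s=read_state(); c=capture('wrist'); cv2.imwrite('pics/w1.png',c['frame'][...,::-1]); print(s['tcp_pos'],s['orientation'])
T=np.eye(4);T[:3,:3]=R.from_euler('xyz',s['orientation']).as_matrix();T[:3,3]=s['tcp_pos']
P=cloud(c,T@c['T_tool_cam']);z=P[...,2];m=(z>.088)&(z<.102)&(abs(P[...,0]-.484)<.05)&(abs(P[...,1]+.162)<.05)&(c['frame'].min(2)>110)
print(rect(P[m]),m.sum())
E
```

```text
[ 0.48182601 -0.16020628  0.24872503] [-3.13848234  0.00779078  0.00541031]
((484.4237976074219, -160.36294555664062), (56.59114456176758, 56.11312484741211), 1.4180445671081543) 1841
```

View pics/w1.png

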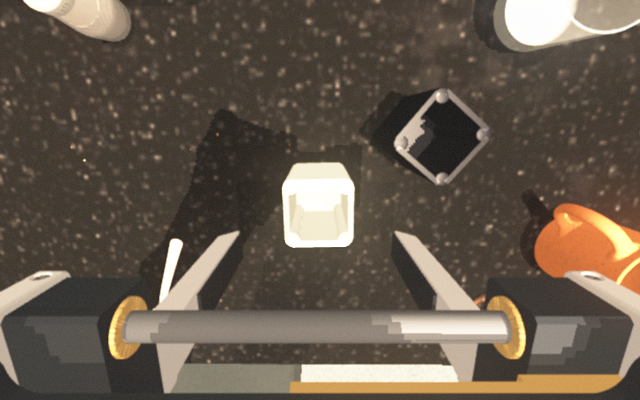

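The wrist view shows the tumbler at (318,205) centred between the fingers, the black one at (442,137) clear of the right finger's path, and the teaspoon handle at (172,270).

>>> step_arm --increments "0.002 0 0.04 0.005 -1; 0.002 0 0.08 0.005 -1; 0.002 0 0.116 0.005 -1; 0.002 0 0.116 0.005 -1; 0.002 0 0.116 0.005 1" --newtons 25

```text
clock: 1.82
tcp_pos: [0.4842, -0.1652, 0.1366]
orientation: [-3.142, 0.003, -0.008]
contact_force: [0.8, -0.3, 0.8]
width: 0.958
grasp_force: 0.0
```

>>> step_arm --increments "0 0 0 0 1; 0 0 0 0 1; 0 0 0 0 1; 0 0 0 0 1; 0 0 0 0 1"

```text
clock: 2.23
tcp_pos: [0.486, -0.1636, 0.1381]
orientation: [3.141, -0.002, -0.005]
contact_force: [0.1, 2.6, 1.0]
width: 0.613
grasp_force: 0.5
```

>>> step_arm --increments "0 0 -0.02 0 1; 0 0 -0.02 0 1; 0.01 -0.04 -0.02 0 1; 0.015 -0.08 -0.02 0 1; 0.02 -0.12 -0.02 0 1"

```text
clock: 2.65
tcp_pos: [0.5063, -0.0433, 0.1566]
orientation: [3.141, -0.001, -0.008]
contact_force: [0.5, 0.4, -1.3]
width: 0.59
grasp_force: 24.9
```

>>> step_arm --increments "0 -0.03 0 0 1; 0 -0.03 0 0 1; 0 -0.03 0.01 0 1; 0 -0.03 0.017 0 1; 0 -0.03 0.02 0 1"

```text
clock: 3.07
tcp_pos: [0.5063, -0.0146, 0.137]
orientation: [-3.141, -0.001, -0.006]
contact_force: [-5.5, 5.0, 34.5]
width: 0.594
grasp_force: 25.0
```

>>> step_arm --increments "0 0 -0.002 0 -1; 0 0 -0.002 0 -1; 0 0 -0.002 0 -1; 0 0 -0.002 0 -1; 0 0 -0.002 0 -1" --newtons 4

```text
clock: 3.48
tcp_pos: [0.5059, -0.0146, 0.1383]
orientation: [3.141, 0.0, -0.006]
contact_force: [-0.7, 0.5, 0.4]
width: 0.909
grasp_force: 0.0
```

>>> step_arm --increments "0.006 0 0 0 -1; 0.013 0 0.01 0 -1; 0.013 0 0.025 0 -1; 0.013 0 0.033 0 -1; 0.013 0 0.033 0 -1"

```text
clock: 3.9
tcp_pos: [0.5183, -0.0138, 0.1036]
orientation: [-3.142, 0.003, -0.005]
contact_force: [0.0, -0.9, -0.1]
width: 1.001
grasp_force: 0.0
```

```bash
cat > look.py <<'E'
import sys,cv2; from rig import *; from h import *
s=read_state(); print(s['tcp_pos'],s['orientation'],s['width'],s['contact_force'])
im=[]
for n in('top','side'):
    c=capture(n);P=cloud(c);hsv=cv2.cvtColor(c['frame'],cv2.COLOR_RGB2HSV)
    x,y=s['tcp_pos'][:2]
    K=c['intrinsics'];q=c['camera_from_world']@np.r_[x,y,float(sys.argv[2]),1];q=K@q[:3];u,v=(q[:2]/q[2]).astype(int)
    u=np.clip(u,80,560);v=np.clip(v,60,340)
    im.append(cv2.resize(c['frame'][v-60:v+60,u-80:u+80],(400,300),interpolation=cv2.INTER_CUBIC))
cv2.imwrite(f'pics/{sys.argv[1]}.png',np.hstack(im)[...,::-1])
E
python3 look.py l1 0.06
```

```text
[ 0.51834099 -0.01376189  0.10362981] [-3.14153507  0.00332002 -0.00506677] 1.0005754093719765 [ 0.03198304 -0.90361742 -0.13849736]
```

View pics/l1.png

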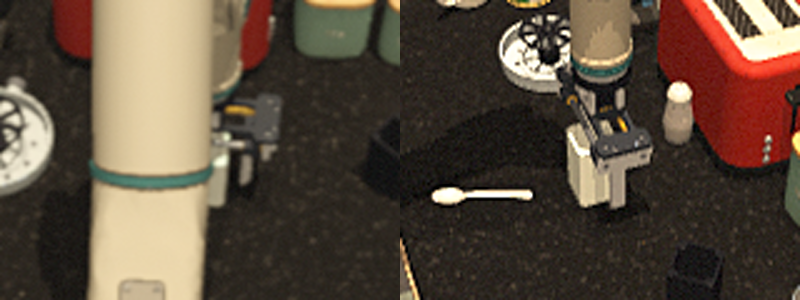

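In the right (side) half, the tumbler stands upright at (590,170) between the open fingers and offset toward the robot, as planned; the spoon at (485,195) is clear.

>>> step_arm --increments "0 0 0 0 1; 0 0 0 0 1; 0 0 0 0 1; 0 0 0 0 1; 0 0 0 0 1" --newtons 4

```text
clock: 4.42
tcp_pos: [0.5192, -0.0139, 0.106]
orientation: [-3.142, -0.001, -0.005]
contact_force: [-0.1, 0.1, -0.7]
width: 0.683
grasp_force: 0.0
```

>>> step_arm --increments "0 0 0 0 1; 0 0 0 0 1; 0 0 0 0 1; 0 0 0 0 1; 0 0 0 0 1"

```text
clock: 4.83
tcp_pos: [0.5192, -0.0139, 0.1059]
orientation: [3.142, -0.0, -0.005]
contact_force: [-1.0, -0.9, 4.0]
width: 0.595
grasp_force: 4.0
```

>>> step_arm --increments "0 0 -0.02 0 1; 0 0 -0.04 0 1; 0 0 -0.06 0 1; 0 0 -0.08 0 1; 0 0 -0.1 0 1"

```text
clock: 5.25
tcp_pos: [0.5186, -0.0139, 0.2062]
orientation: [-3.142, 0.001, -0.005]
contact_force: [-0.5, 0.8, -1.5]
width: 0.598
grasp_force: 4.0
```

```bash
python3 look.py l2 0.14
```

```text
[ 0.5185687  -0.01385518  0.20620104] [-3.14158755e+00  1.12515837e-03 -5.26956776e-03] 0.5978153494798788 [-0.46396125  0.77460883 -1.45277206]
```

View pics/l2.png

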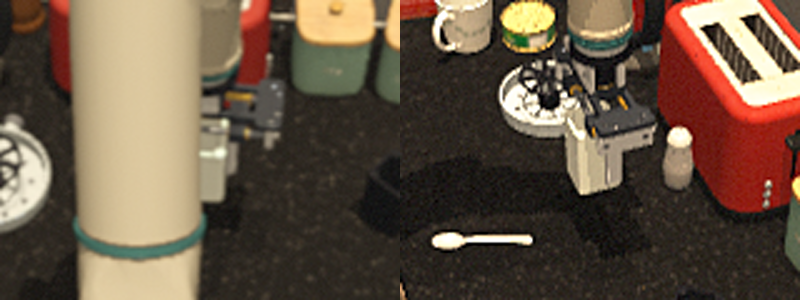

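The side half shows the tumbler lifted off the worktop at (592,160), tilted little so far.

>>> step_arm --increments "0 0 0 0 1; 0 0 0 0 1; 0.03 0 0 0 1; 0.03 0 0 0 1; 0.03 0 0 0 1" --newtons 3

```text
clock: 5.77
tcp_pos: [0.5495, -0.014, 0.2041]
orientation: [3.141, 0.001, -0.005]
contact_force: [-0.5, -0.9, -1.2]
width: 0.596
grasp_force: 3.0
```

```bash
cat > ext.py <<'E'
from rig import *; from h import *
s=read_state();p0=s['tcp_pos'];c=capture('side');P=cloud(c)-p0;f=c['frame'].astype(int)
# white ceramic below the palm, beside the pads
m=(f.min(2)>90)&((f.max(2)-f.min(2))<45)&(abs(P[...,0])<.12)&(abs(P[...,1])<.045)&(P[...,2]<-.0)&(P[...,2]+p0[2]>.012)
p=P[m];print('tcp',p0.round(4),'n',len(p),'rel pct1/99',(np.percentile(p,[1,99],axis=0)*1000).round().tolist())
for a in range(-110,60,10):
    q=p[(p[:,0]*1000>=a)&(p[:,0]*1000<a+10)]
    if len(q)>3: print(a,len(q),'z',(q[:,2].min()*1000).round(),(q[:,2].max()*1000).round(),'y',(q[:,1].min()*1000).round(),(q[:,1].max()*1000).round())
E
python3 ext.py
```

```text
tcp [ 0.5495 -0.014   0.2041] n 177 rel pct1/99 [[-44.0, -44.0, -187.0], [106.0, 45.0, -7.0]]
-50 51 z -104.0 -10.0 y -27.0 18.0
-40 6 z -17.0 -13.0 y -26.0 -6.0
-30 4 z -47.0 -11.0 y 23.0 24.0
-20 11 z -88.0 -1.0 y -41.0 29.0
-10 49 z -107.0 -6.0 y -44.0 27.0
0 25 z -102.0 -13.0 y -45.0 15.0
```

>>> step_arm --increments "0.026 0 0.03 0 1; 0.026 0 0.06 0 1; 0.026 0 0.085 0 1; 0.026 0 0.096 0 1; 0.026 0 0.096 0 1"

```text
clock: 6.23
tcp_pos: [0.5724, -0.0141, 0.1068]
orientation: [-3.142, 0.007, -0.005]
contact_force: [0.7, 0.7, -2.4]
width: 0.594
grasp_force: 3.0
```

>>> step_arm --increments "0 0 0 0 -1; 0 0 0 0 -1; 0 0 0 0 -1; 0 0 0 0 -1; 0 0 0 0 -1"

```text
clock: 6.65
tcp_pos: [0.5756, -0.0141, 0.1109]
orientation: [-3.142, -0.002, -0.005]
contact_force: [-0.7, 1.1, 0.8]
width: 0.916
grasp_force: 0.0
```

>>> step_arm --increments "0 0 -0.03 0 -1; 0 0 -0.053 0 -1; -0.03 0 -0.053 0 -1; -0.03 0 -0.053 0 -1; -0.03 0 -0.053 0 -1"

```text
clock: 7.07
tcp_pos: [0.544, -0.014, 0.1635]
orientation: [-3.141, 0.0, -0.005]
contact_force: [0.7, -0.1, -0.6]
width: 1.001
grasp_force: 0.0
```

```bash
cat > cup.py <<'E'
from rig import *; from h import *
# cup outline: white points near the tool in both fixed views (tool-less check)
s=read_state();x,y,z0=s['tcp_pos'];print('tcp',s['tcp_pos'].round(4))
for n in('top','side'):
    c=capture(n);P=cloud(c);f=c['frame'].astype(int);z=P[...,2]
    m=(f.min(2)>100)&(f.max(2)-f.min(2)<45)&(abs(P[...,0]-x)<.13)&(abs(P[...,1]-y)<.07)&(z>.015)&(z<.11)
    k,l,st,_=cv2.connectedComponentsWithStats(m.astype(np.uint8))
    for i in range(1,k):
        if st[i,4]<25: continue
        p=P[l==i];print(n,st[i].tolist(),'xyz 2/98%',(np.percentile(p,[2,98],axis=0)*1000).round().tolist())
E
python3 cup.py
```

```text
tcp [ 0.544  -0.014   0.1635]
top [313, 179, 10, 26, 240] xyz 2/98% [[528.0, -42.0, 17.0], [587.0, -11.0, 99.0]]
side [338, 173, 7, 5, 26] xyz 2/98% [[638.0, 26.0, 81.0], [658.0, 47.0, 90.0]]
side [313, 190, 5, 23, 71] xyz 2/98% [[529.0, -41.0, 20.0], [532.0, -1.0, 93.0]]
side [322, 199, 7, 9, 41] xyz 2/98% [[535.0, -79.0, 68.0], [555.0, -65.0, 108.0]]
```

>>> step_arm --increments "0 0 0 0 1; 0 0 0 0 1; 0 0 0 0 1; 0 0 0 0 1; 0 0 0 0 1" --newtons 5

```text
clock: 7.58
tcp_pos: [0.5452, -0.014, 0.1625]
orientation: [3.142, 0.0, -0.005]
contact_force: [-0.3, -0.6, -0.7]
width: 0.684
grasp_force: 0.0
```

>>> step_arm --increments "0 0 0 0 1; 0 0 0 0 1; 0 0 0 0 1; 0 0 0 0 1; 0 0 0 0 1"

```text
clock: 8.0
tcp_pos: [0.5449, -0.014, 0.1626]
orientation: [-3.142, 0.0, -0.005]
contact_force: [0.4, 0.4, -2.1]
width: 0.597
grasp_force: 5.0
```

>>> step_arm --increments "-0.008 0 0 0 1; -0.016 0 -0.0005 0 1; -0.023 0 0.0005 0 1; -0.030 0 0.0015 0 1; -0.037 0 0.003 0 1"

```text
clock: 8.42
tcp_pos: [0.5086, -0.0139, 0.1606]
orientation: [-3.142, -0.004, -0.005]
contact_force: [1.6, 0.1, 6.1]
width: 0.596
grasp_force: 5.0
```

```bash
python3 cup.py; python3 look.py l3 0.07
```

```text
tcp [ 0.5086 -0.0139  0.1606]
top [313, 184, 9, 3, 25] xyz 2/98% [[542.0, -39.0, 90.0], [550.0, -14.0, 105.0]]
top [313, 189, 12, 22, 174] xyz 2/98% [[494.0, -52.0, 19.0], [560.0, -14.0, 103.0]]
side [309, 197, 6, 9, 39] xyz 2/98% [[498.0, -59.0, 77.0], [513.0, -52.0, 110.0]]
side [304, 198, 6, 16, 25] xyz 2/98% [[495.0, -50.0, 16.0], [506.0, -5.0, 78.0]]
[ 0.50695881 -0.01382997  0.16020255] [-3.14140434e+00  2.17304317e-04 -5.35301793e-03] 0.5930309036971019 [-0.56574105  0.80622695  4.36111475]
```

View pics/l3.png

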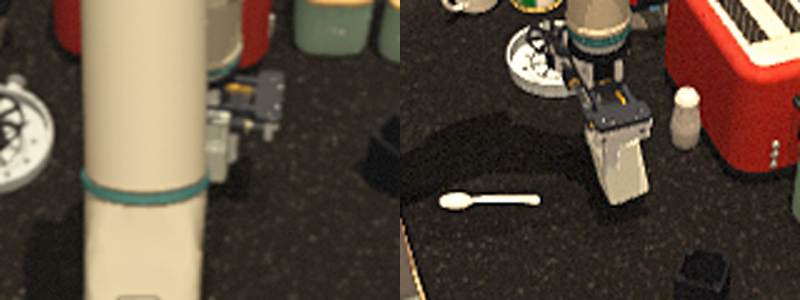

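The side half shows the tumbler tilting at (620,165), top leaning toward the robot, its edge on the worktop: the topple works.

>>> step_arm --increments "-0.008 0 0.003 0 1; -0.015 0 0.006 0 1; -0.0214 0 0.0095 0 1; -0.028 0 0.014 0 1; -0.034 0 0.018 0 1"

```text
clock: 9.03
tcp_pos: [0.4735, -0.0137, 0.1416]
orientation: [-3.142, 0.0, -0.005]
contact_force: [-1.1, -0.1, 4.0]
width: 0.6
grasp_force: 5.0
```

>>> step_arm --increments "-0.005 0 0.005 0 1; -0.0105 0 0.011 0 1; -0.015 0 0.018 0 1; -0.019 0 0.025 0 1; -0.022 0 0.032 0 1"

```text
clock: 9.45
tcp_pos: [0.4502, -0.0136, 0.1092]
orientation: [-3.141, 0.004, -0.005]
contact_force: [-2.4, -0.0, 3.5]
width: 0.596
grasp_force: 5.0
```

```bash
python3 cup.py; python3 look.py l4 0.05
```

```text
tcp [ 0.4502 -0.0136  0.1092]
top [314, 216, 9, 13, 82] xyz 2/98% [[430.0, -53.0, 22.0], [476.0, -27.0, 74.0]]
side [308, 196, 11, 12, 84] xyz 2/98% [[505.0, -45.0, 47.0], [536.0, 8.0, 64.0]]
side [291, 212, 7, 11, 55] xyz 2/98% [[439.0, -59.0, 21.0], [457.0, -49.0, 65.0]]
[ 0.45059146 -0.01354245  0.10872122] [ 3.14156128  0.00412069 -0.00542592] 0.5953540421694976 [-0.73873653  0.07839996 -1.06797864]
```

View pics/l4.png

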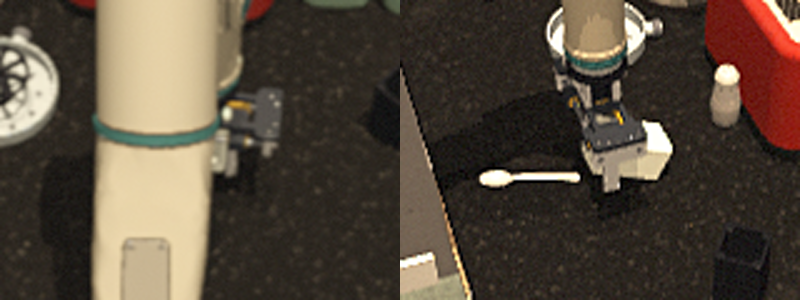

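The tumbler lies almost on its side: floor end visible at (655,150) in the side half, fingers at its mouth end, spoon untouched.

>>> step_arm --increments "0 0 0 0 -1; 0 0 0 0 -1; 0 0 0 0 -1; 0 0 0 0 -1; 0 0 0 0 -1" --newtons 3

```text
clock: 10.07
tcp_pos: [0.4525, -0.0135, 0.11]
orientation: [3.142, -0.0, -0.005]
contact_force: [0.1, -0.1, -0.5]
width: 0.911
grasp_force: 0.0
```

```bash
python3 cup.py
```

```text
tcp [ 0.4525 -0.0135  0.11  ]
top [313, 215, 7, 20, 83] xyz 2/98% [[419.0, -42.0, 17.0], [464.0, -27.0, 63.0]]
top [325, 219, 3, 9, 25] xyz 2/98% [[440.0, -68.0, 26.0], [445.0, -61.0, 76.0]]
side [294, 211, 7, 15, 74] xyz 2/98% [[442.0, -75.0, 26.0], [466.0, -55.0, 82.0]]
```

```bash
python3 - <<'E'
from rig import *; from h import *
for n in('side','top'):
    P=cloud(capture(n));m=(abs(P[...,1]+.014)<.06)&(P[...,0]>.40)&(P[...,0]<.57)&(P[...,2]>.015)&(P[...,2]<.062)
    p=P[m]
    for a in np.arange(.4,.57,.01):
        q=p[(p[:,0]>=a)&(p[:,0]<a+.01)]
        if len(q)>2: print(n,round(a,2),len(q),(q[:,1:].min(0)*1000).round(),(q[:,1:].max(0)*1000).round())
E
```

```text
side 0.41 16 [-46.  16.] [14. 59.]
side 0.42 73 [-46.  15.] [14. 60.]
side 0.43 38 [-47.  17.] [11. 59.]
side 0.44 51 [-74.  16.] [44. 61.]
side 0.45 15 [-74.  21.] [37. 62.]
side 0.46 4 [-74.  38.] [-72.  57.]
side 0.47 22 [-47.  16.] [-39.  56.]
side 0.48 26 [-48.  16.] [-39.  51.]
side 0.49 23 [-47.  17.] [-39.  53.]
side 0.5 29 [-48.  15.] [-37.  56.]
side 0.51 15 [-47.  21.] [-25.  55.]
top 0.41 9 [-40.  16.] [-30.  62.]
top 0.42 16 [-39.  15.] [-27.  60.]
top 0.43 20 [-65.  16.] [-28.  61.]
top 0.44 39 [-72.  16.] [-27.  62.]
top 0.45 16 [-39.  52.] [-26.  60.]
top 0.46 7 [-41.  31.] [-29.  60.]
top 0.47 7 [-41.  23.] [-34.  61.]
top 0.48 6 [-40.  52.] [-30.  61.]
top 0.5 7 [-42.  23.] [-34.  58.]
top 0.51 3 [-40.  52.] [-37.  56.]
```

>>> step_arm --increments "0.025 0 0.004 0 -1; 0.052 0 0.004 0 -1; 0.052 0 0.004 0 -1; 0.052 0 0.004 0 1; 0.052 0 0.004 0 1" --newtons 3

```text
clock: 10.68
tcp_pos: [0.5033, -0.0138, 0.1056]
orientation: [-3.142, 0.002, -0.005]
contact_force: [-0.7, -0.0, -0.7]
width: 0.895
grasp_force: 0.0
```

>>> step_arm --increments "0 0 0 0 1; 0 0 0 0 1; 0 0 0 0 1; 0 0 0 0 1; 0 0 0 0 1"

```text
clock: 11.1
tcp_pos: [0.5039, -0.0138, 0.1059]
orientation: [-3.142, 0.001, -0.005]
contact_force: [-0.8, 0.5, 0.9]
width: 0.602
grasp_force: 3.0
```

>>> step_arm --increments "0 0 0 0 1; 0 0 -0.03 0 1; 0 0 -0.07 0 1; 0 0 -0.11 0 1; 0 0 -0.11 0 1"

```text
clock: 11.52
tcp_pos: [0.5077, -0.0142, 0.2217]
orientation: [-3.141, -0.012, -0.006]
contact_force: [0.9, -1.2, -1.5]
width: 0.592
grasp_force: 3.0
```

```bash
python3 ext.py; python3 look.py l5 0.12
```

```text
tcp [ 0.5077 -0.0142  0.2217] n 116 rel pct1/99 [[-29.0, -44.0, -138.0], [30.0, 33.0, -13.0]]
-30 21 z -164.0 -74.0 y -32.0 24.0
-10 53 z -95.0 -13.0 y -44.0 36.0
0 33 z -87.0 -20.0 y -45.0 28.0
[ 0.50645856 -0.01388128  0.21914876] [-3.14139109 -0.00793326 -0.00522226] 0.596319642221966 [ 0.55375529  0.72299299 -1.26026593]
```

View pics/l5.png

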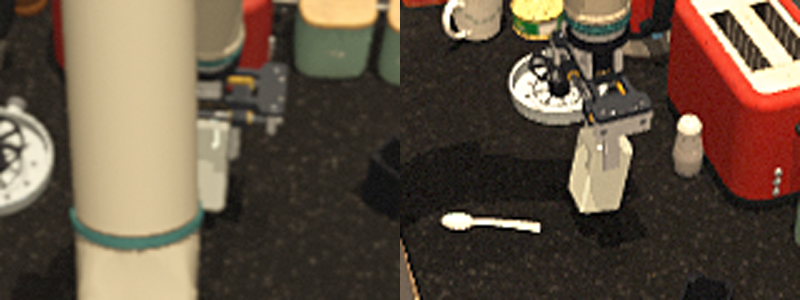

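The side half shows the tumbler hanging mouth-down below the fingers at (600,175), close to vertical. I'll set it on the worktop to square it and take a firmer, lower grip.

>>> step_arm --increments "0 0 0.02 0 1; 0 0 0.035 0 1; 0 0 0.046 0 1; 0 0 0.05 0 1; 0 0 0.053 0 1"

```text
clock: 12.08
tcp_pos: [0.503, -0.0137, 0.1612]
orientation: [-3.141, 0.004, -0.005]
contact_force: [-1.1, 1.4, 4.5]
width: 0.598
grasp_force: 3.0
```

>>> step_arm --increments "0 0 0.002 0 1; 0 0 0.002 0 1; 0 0 0.002 0 -1; 0 0 0.002 0 -1; 0 0 0.002 0 -1"

```text
clock: 12.5
tcp_pos: [0.5046, -0.0139, 0.1611]
orientation: [3.141, -0.001, -0.005]
contact_force: [0.1, 0.2, 1.2]
width: 0.774
grasp_force: 0.0
```

>>> step_arm --increments "0 0 0 0 -1; 0 0 0 0 -1; 0 0 0 0 -1; 0 0 0 0 -1; 0 0 0 0 -1"

```text
clock: 12.92
tcp_pos: [0.5043, -0.0138, 0.1609]
orientation: [-3.142, 0.0, -0.005]
contact_force: [-1.2, -0.7, 0.4]
width: 1.0
grasp_force: 0.0
```

```bash
python3 cup.py; python3 - <<'E'
from rig import *; from h import *
for n in('side','top'):
    P=cloud(capture(n));m=(abs(P[...,1]+.014)<.06)&(P[...,0]>.44)&(P[...,0]<.57)&(P[...,2]>.01)&(P[...,2]<.098)
    p=P[m]
    for a in np.arange(.01,.1,.01):
        q=p[(p[:,2]>=a)&(p[:,2]<a+.01)]
        if len(q)>2: print(n,round(a,2),len(q),(q[:,:2].min(0)*1000).round(),(q[:,:2].max(0)*1000).round())
E
```

```text
tcp [ 0.5043 -0.0138  0.1609]
top [312, 194, 9, 30, 239] xyz 2/98% [[458.0, -42.0, 21.0], [515.0, -16.0, 100.0]]
side [292, 192, 10, 26, 104] xyz 2/98% [[458.0, -42.0, 23.0], [480.0, 5.0, 98.0]]
side [309, 202, 7, 9, 57] xyz 2/98% [[494.0, -77.0, 71.0], [511.0, -63.0, 109.0]]
side 0.01 44 [458. -48.] [512.  -3.]
side 0.02 36 [458. -47.] [512.   8.]
side 0.03 45 [458. -48.] [512.  10.]
side 0.04 37 [458. -48.] [498.   7.]
side 0.05 36 [458. -48.] [499.   8.]
side 0.06 36 [459. -68.] [500.   1.]
side 0.07 47 [459. -74.] [504.  41.]
side 0.08 50 [458. -72.] [502.  40.]
side 0.09 159 [459. -74.] [513.  41.]
top 0.01 18 [458. -44.] [519. -17.]
top 0.02 15 [458. -42.] [468. -17.]
top 0.03 14 [457. -42.] [498. -20.]
top 0.04 14 [458. -41.] [463. -20.]
top 0.05 13 [458. -63.] [499. -20.]
top 0.06 17 [457. -66.] [496. -20.]
top 0.07 18 [458. -72.] [498. -23.]
top 0.08 26 [457. -71.] [499. -23.]
top 0.09 117 [458. -68.] [518. -14.]
```

>>> step_arm --increments "-0.0185 0 0.01 0 -1; -0.0185 0 0.021 0 -1; -0.0185 0 0.021 0 1; -0.0185 0 0.021 0 1; -0.0185 0 0.021 0 1" --newtons 25

```text
clock: 13.53
tcp_pos: [0.4865, -0.0138, 0.1402]
orientation: [3.142, -0.001, -0.005]
contact_force: [0.3, 0.2, -0.4]
width: 0.825
grasp_force: 0.0
```

>>> step_arm --increments "0 0 0 0 1; 0 0 0 0 1; 0 0 0 0 1; 0 0 0 0 1; 0 0 0 0 1"

```text
clock: 13.95
tcp_pos: [0.4861, -0.0137, 0.1401]
orientation: [-3.142, -0.001, -0.005]
contact_force: [0.4, 0.1, 2.9]
width: 0.594
grasp_force: 25.0
```

>>> step_arm --increments "0 0 -0.03 0 1; 0 0 -0.06 0 1; 0 0 -0.09 0 1; 0 0 -0.1 0 1; 0 0 -0.1 0 1"

```text
clock: 14.37
tcp_pos: [0.487, -0.0137, 0.2422]
orientation: [-3.141, -0.005, -0.005]
contact_force: [0.5, 0.1, -2.2]
width: 0.596
grasp_force: 25.0
```

```bash
python3 - <<'E'
from rig import *; from h import *
s=read_state();p0=s['tcp_pos'];print(p0,s['orientation'])
for n in('side','top'):
    P=cloud(capture(n))-p0;m=(abs(P[...,1])<.035)&(abs(P[...,0])<.05)&(P[...,2]>-.16)&(P[...,2]<-.02)
    p=P[m]
    for a in np.arange(-.15,-.02,.02):
        q=p[(p[:,2]>=a)&(p[:,2]<a+.02)]
        if len(q)>2: print(n,round(a,2),len(q),(np.percentile(q,3,axis=0)*1000).round(),(np.percentile(q,97,axis=0)*1000).round())
E
```

```text
[ 0.48700483 -0.01370942  0.2422199 ] [-3.14132786 -0.00498259 -0.00522374]
side -0.15 54 [ -27.  -32. -142.] [  26.    8. -130.]
side -0.13 98 [ -27.  -33. -129.] [  26.   12. -111.]
side -0.11 84 [ -27.  -33. -109.] [ 26.  15. -91.]
side -0.09 78 [-27. -32. -89.] [ 27.  11. -71.]
side -0.07 73 [-27. -33. -69.] [ 28.  13. -50.]
side -0.05 44 [-27. -30. -50.] [  8.  21. -44.]
top -0.15 22 [ -28.  -28. -142.] [  -9.    4. -131.]
top -0.13 43 [ -29.  -26. -130.] [ -22.    4. -111.]
top -0.11 44 [ -30.  -30. -108.] [ -8.   4. -90.]
top -0.09 53 [-30. -32. -88.] [ -8.   4. -72.]
top -0.07 73 [-30. -34. -69.] [ 26.   4. -50.]
top -0.05 167 [-27. -31. -50.] [ 28.   7. -39.]
```

>>> step_arm --increments "0.005 -0.03 0 0 1; 0.011 -0.065 0 0 1; 0.017 -0.1 0 0 1; 0.023 -0.135 0 0 1; 0.028 -0.17 0 0 1"

```text
clock: 14.88
tcp_pos: [0.5138, 0.1575, 0.2378]
orientation: [3.14, 0.004, -0.006]
contact_force: [0.4, -0.2, -2.0]
width: 0.6
grasp_force: 25.0
```

>>> step_arm --increments "0.005 -0.035 0 0 1; 0.01 -0.065 0 0 1; 0.015 -0.09 0 0 1; 0.017 -0.1 0 0 1; 0.017 -0.1 0 0 1"

```text
clock: 15.3
tcp_pos: [0.5312, 0.2588, 0.2377]
orientation: [3.142, 0.003, -0.001]
contact_force: [0.3, -0.4, -1.1]
width: 0.591
grasp_force: 25.0
```

```bash
python3 - <<'E'
from rig import *; from h import *
s=read_state();p0=s['tcp_pos'];print(p0,s['orientation'])
for n in('side','top'):
    P=cloud(capture(n));m=(abs(P[...,0]-.532)<.06)&(abs(P[...,1]-.256)<.06)&(P[...,2]>.05)&(P[...,2]<.066);print(n,m.sum(),rect(P[m]))
    P=P-p0
    m=(abs(P[...,1])<.035)&(abs(P[...,0])<.05)&(P[...,2]>-.138)&(P[...,2]<-.1);p=P[m]
    print((np.percentile(p,3,axis=0)*1000).round(),(np.percentile(p,97,axis=0)*1000).round())
E
python3 look.py l6 0.08
```

```text
[0.53115419 0.25878167 0.23770129] [ 3.14150194e+00  2.88028538e-03 -7.46347084e-04]
side 177 ((528.3241577148438, 248.21092224121094), (73.79566192626953, 84.91650390625), 69.59845733642578)
[ -28.  -34. -137.] [  26.   16. -102.]
top 0 ((0.0, 0.0), (0.0, 0.0), 0.0)
[0.53151269 0.25417129 0.23847232] [ 3.13884660e+00  2.70419042e-03 -6.07355457e-03] 0.5975772040595078 [ 0.11987609 -1.13237477 -1.57714328]Traceback (most recent call last):
  File "<stdin>", line 7, in <module>
    return _quantile_unchecked(
        a, q, axis, out, overwrite_input, method, keepdims, weights)
    return _ureduce(a,
                    func=_quantile_ureduce_func,
    ...<5 lines>...
                    overwrite_input=overwrite_input,
                    method=method)
    r = func(a, **kwargs)
    result = _quantile(arr,
                       quantiles=q,
    ...<2 lines>...
                       out=out,
                       weights=wgt)
    slices_having_nans = np.isnan(arr[-1, ...])
                                  ~~~^^^^^^^^^
IndexError: index -1 is out of bounds for axis 0 with size 0
```

View pics/l6.png

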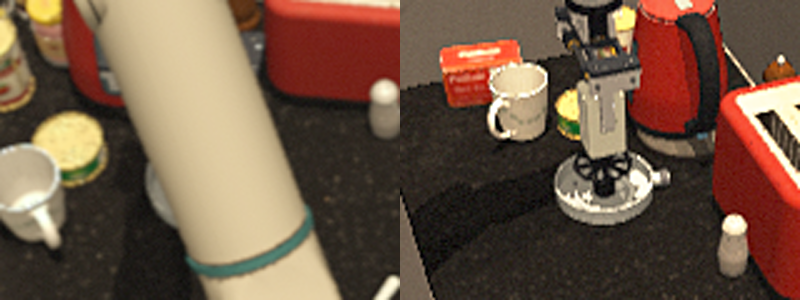

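The side half shows the tumbler held mouth-down directly above the star, tumbler at (603,115), star at (605,175).

>>> step_arm --increments "0 0 0.01 0 1; 0 0 0.02 0 1; 0 0 0.027 0 1; 0 0 0.03 0 1; 0 0 0.032 0 1"

```text
clock: 15.92
tcp_pos: [0.5317, 0.2556, 0.2067]
orientation: [3.141, 0.002, -0.006]
contact_force: [-0.1, 0.2, -1.5]
width: 0.593
grasp_force: 25.0
```

>>> step_arm --increments "0 0 0.001 0 1; 0 0 0.001 0 1; 0 0 0.001 0 1; 0 0 0.002 0 1; 0 0 0.002 0 1"

```text
clock: 16.33
tcp_pos: [0.5322, 0.2561, 0.206]
orientation: [-3.141, -0.0, -0.005]
contact_force: [-0.2, -0.5, -2.2]
width: 0.593
grasp_force: 25.0
```

>>> step_arm --increments "0 0 0.001 0 1; 0 0 0.001 0 1; 0 0 0.002 0 1; 0 0 0.002 0 1; 0 0 0.002 0 1"

```text
clock: 16.75
tcp_pos: [0.5321, 0.2561, 0.2038]
orientation: [3.142, 0.0, -0.005]
contact_force: [-0.3, -0.6, -2.0]
width: 0.594
grasp_force: 25.0
```

>>> step_arm --increments "0 0 0.001 0 1; 0 0 0.001 0 1; 0 0 0.001 0 1; 0 0 0.001 0 1; 0 0 0.001 0 1"

```text
clock: 17.17
tcp_pos: [0.5322, 0.2561, 0.2028]
orientation: [-3.142, 0.0, -0.005]
contact_force: [1.1, 0.1, -0.6]
width: 0.597
grasp_force: 25.0
```

>>> step_arm --increments "0 0 0.001 0 1; 0 0 0.001 0 1; 0 0 0.001 0 1; 0 0 0.001 0 1; 0 0 0.001 0 1"

```text
clock: 17.58
tcp_pos: [0.5323, 0.2561, 0.2021]
orientation: [-3.141, -0.0, -0.005]
contact_force: [-0.8, 0.1, 2.3]
width: 0.593
grasp_force: 25.0
```

>>> step_arm --increments "0 0 0.001 0 1; 0 0 0.001 0 1; 0 0 0.001 0 1; 0 0 0.001 0 1; 0 0 0.001 0 1"

```text
clock: 18.0
tcp_pos: [0.5323, 0.2561, 0.2009]
orientation: [-3.141, -0.0, -0.005]
contact_force: [-0.0, 0.2, 2.6]
width: 0.591
grasp_force: 25.0
```

>>> step_arm --increments "0 0 0.002 0 1; 0 0 0.004 0 1; 0 0 0.006 0 1; 0 0 0.008 0 1; 0 0 0.0095 0 1"

```text
clock: 18.42
tcp_pos: [0.5323, 0.2561, 0.1913]
orientation: [-3.141, -0.0, -0.005]
contact_force: [-0.9, -0.8, 6.6]
width: 0.594
grasp_force: 25.0
```

>>> step_arm --increments "0 0 0.0005 0 1; 0 0 0.001 0 1; 0 0 0.001 0 1; 0 0 0.001 0 1; 0 0 0.001 0 1"

```text
clock: 18.83
tcp_pos: [0.5323, 0.2561, 0.1906]
orientation: [-3.141, -0.0, -0.005]
contact_force: [-1.1, -1.1, 6.4]
width: 0.598
grasp_force: 25.0
```

```bash
python3 - <<'E'
from rig import *; from h import *
s=read_state();print(s['tcp_pos'],s['orientation'],s['contact_force'])
for i in range(2):
    P=cloud(capture('side'));print(read_state()['contact_force'][2])
d=np.hypot(P[...,0]-.532,P[...,1]-.256)
m=(d<.048)&(d>.03)&(P[...,2]>.04)&(P[...,2]<.07)&((abs(P[...,0]-.532)>.031)|(abs(P[...,1]-.256)>.031))
print(m.sum(),np.percentile(P[m][:,2],[10,25,50,75,90]))
m=(abs(P[...,0]-.532)<.035)&(abs(P[...,1]-.256)<.035)&(P[...,2]>.12)&(P[...,2]<.165);print('cup top',np.histogram(P[m][:,2],np.arange(.12,.166,.005)))
E
```

```text
[0.53229533 0.25610218 0.19057773] [-3.14133321e+00 -1.16123633e-04 -5.24140529e-03] [-1.08161325 -1.06412243  6.39904262]
7.450370928545068
6.76787662120294
78 [0.04456316 0.04595847 0.04883832 0.05170338 0.05984721]
cup top (array([15, 13, 11, 23, 37,  7,  1,  0,  0]), array([0.12 , 0.125, 0.13 , 0.135, 0.14 , 0.145, 0.15 , 0.155, 0.16 ,
       0.165]))
```

```bash
python3 -c "from rig import *; print(close_job())"
```

```text
the job is handed in; nothing more can be done
None
```

I turned the white tumbler mouth-down, set it on the star and pressed it about 12 mm down (camera and 6.4–7.5 N push agree), then handed in still holding it at 18.8 s on the robot clock. The verdict wasn't returned, and I didn't measure the bystanders again, though they looked undisturbed in the pictures.

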